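# Turn a cast conduit housing over and load it in the assembly nest

### The arm

A 6-joint arm with a two-finger parallel gripper is mounted at the origin on the work surface. World frame = base frame: x ahead of the robot, y to its left, z up, the work surface at z = 0. Lengths are in mm, angles in degrees, forces in N, time in s.
With the tool pointing down it reaches from about 325 to 925 mm from the base axis. Payload 3.1 kg.
Tool frame: the origin (TCP) lies midway between the tips of the shut fingers; the grasp point (between the pads) lies tcp_to_grasp behind it (tcp_to_grasp is the distance from the TCP to the grasp point, in mm); z points along the fingers, y is the line along which they close (so a half turn about z gives the same grasp; the last joint's range is limited). The gripper opens to 85 mm and grips with 20 to 120 N. Pads are 22 mm wide; open, the fingers measure 114 mm over their backs; the gripper's body (76 mm by 85 mm) begins 54 mm behind the grasp point. The pads swing forward as they close: fully open they stand 13 mm farther back than shut.
Start: joints at [68.285, 12.427, 92.441, -0, 75.132, -6.429], TCP at [164.759, 602.904, 231.3] pointing down, gripper open.
Joint ranges: [-157.48, 157.48], [-44.54, 120.13], [17.64, 146.25], [-64.5, 244.5], [7.68, 150.69], [-147.95, 147.95]. Speed limits (degrees/s): [159.86, 159.86, 180, 180, 180, 180].

### API

Orientations are given as a 3x3 rotation matrix whose columns are the frame's x, y, z axes.
In Python, from station import * gives the robot as it stands.
- The arm moves only by the shell command python3 -m creep 'ROWS'. ROWS is JSON, a list of rows, each a list of 3 entries, a list of its own where there are three numbers: the shift along the tool's x, y, z in mm, then the turn, a rotation vector about the tool's x, y, z in degrees, then the opening, from -1 (shut) to 1 (fully open), so that 0 is half open. A call has 1 to 12 rows; each row is the pose to reach, as a shift and turn from the pose commanded when the call began, along the tool's axes at that moment; what a row does not reach only later rows make up. A row lasts 1/12 s, in which the tool goes at most 41.7 mm and 7.16 degrees, less where a joint would pass 70% of its speed; a pose out of reach is approached as far as the arm can. A call with a gripper value outside its range is refused whole. The fingers move at their own pace and stop on an object; the grip force is fixed at half the most. Time passes only in rows, so rows that repeat a pose let the fingers close. It gives the time, the measured TCP pose, the force, the opening and the grip force at its end, in the units of the state.
- read_state(): the state, without advancing time (a new reading comes with each control period).
- snapshot(name): name is "side" or "top"; returns a dict with "pixels" (384x512x3 uint8, red, green, blue), "fx", "fy", "cx", "cy" (pixels), "view" (4x4, takes a point from world to camera coordinates). Camera axes: x right, y down, z forward; pixel columns grow to the right and rows downward; lengths in mm; the calibration is good to about 2 mm. A picture is of the moment at which its call begins. There is no depth.
- close_job(): hands the job in; it is judged then, once.
The state is a dict: "t": time; "joints": joint angles; "qd": joint speeds; "joint_torque": joint torques, N m; "ee_pos": TCP position; "orientation": TCP orientation; "ft_force": force on the tool from outside, world axes, zero at the start; "moment": the same for the moment, N m; "width": finger opening in mm; "grasp_force": force on a finger pad.
Only numpy, scipy, OpenCV 4.12 (cv2) and the standard library are available. Lean on these libraries where they do the work, as an engineer would, in place of code of your own. Each camera call takes 0.05 s, during which the arm holds its last target. There are 200 camera calls.

### The job

The cast aluminium housing with the round conduit hub lies open side down on the bench: load it into the assembly nest with its open side up, seated flat on the nest floor between the locators, the hub pointing out over the open end of the nest, away from the tall stop. To turn it over, first stand it on its plain end on the bench, hub up, and let go; then take it from the opposite side, turn it the rest of the way and set it in the nest. Do not drop it or let it topple, and leave the other things on the bench where they are.

Things in the scene. Friction and masses are not known exactly. Their poses are not given: they have to be found in the camera images.
- housing_mid (a point): centre of the loose cast aluminium housing: a box 100 mm long (own x), 56 wide (y), 60 deep (z), walls 5, one 100 x 56 face open, a round hub on one end. Point: centre of the box without hub, half-way up. x points from hub end to plain end, z from open side to closed back. Starts open side down, z up, centre 30 mm over the bench, yaw within 0.7 rad (0: hub towards the robot)
- hub_end (a point): centre of the hub's outer face, 68 mm from the housing's centre along its -x; same axes. The hub is 34 mm in diameter (39 at its root collar), 18 mm long. The other end of the box is plain and flat; the housing stands stably on it
- housing: the same housing (about 0.38 kg), origin at the middle of its open side, same axes. Its long sides are plain and parallel: grip it across the 56 mm width
- nest_floor (a point): centre of the floor of the fixed assembly nest, 20 mm above the bench; x towards its tall stop, z up, yaw within 0.25 rad (0: open end towards the robot). Takes the 100 x 56 mm housing centred here with 4 mm to spare on every side. Loaded rightly, the housing's centre is 30 mm above this point, its x along the nest's x, its z straight down, hub over the open end (-x)
- nest_stop (a point): top of the tall stop, middle of its inner edge: 54 mm from the nest's centre along its +x, 30 mm above the floor; the stop is 88 mm wide; behind it a clamp cylinder, top 52 mm above the bench. The base plate under all is 215 x 130 mm, from 88 mm before to 128 mm behind the nest's centre. Same axes as the nest floor
- nest_mouth (a point): middle of the open end, 54 mm from the nest's centre along its -x, 14 mm above the floor, level with the tops of the black locators: two here with a 46 mm gap for the hub, and four at y = +-32 mm covering x = 30 to 54 and -54 to -34 mm (open for fingers between). Locators and stop have 5 mm 45 degree chamfers on the inner top edges. Same axes as the nest floor
- square_box: square cast aluminium box without hub, 84 x 84 mm, 40 mm tall, open on top; bystander on the right of the bench; origin at the centre of its underside
- cover: flat aluminium cover plate, 106 x 62 mm, 5 mm thick; bystander lying in front of the robot base; origin at the centre of its underside
- screwdriver: screwdriver with black handle; bystander lying at the back of the bench
- threadlock: small red bottle with black cap, 36 mm across, 100 mm tall, standing; bystander on the left; origin at the centre of its underside
- air_cylinder: pneumatic cylinder, aluminium body with black end caps, 36 mm high and wide, about 180 mm long with its rod, lying; bystander on the left; origin at the centre of its underside
- hex_keys: black holder with upright hex keys, 75 x 30 mm, 72 mm tall; bystander in the middle, beyond the working area; origin at the centre of its underside
There are look-alikes about, which are no part of the job. Leave any purple or turquoise look-alike of the housing alone.

How it is judged:
By the outcome, as a careful person would: the job done as asked, in the order asked, and still so for the second after the job is handed in, with the robot touching nothing.
It also fails if it takes over 72 s, if anything falls off the work surface, if the arm or the gripper's body presses on something with over 40 N, if the wrist force passes 120 N, or if a joint passes its speed limit or range.

## Working session

There is one attempt and no reset: what is moved stays moved. The work goes in short steps, Python scripts to look and compute and a shell command to move; the robot and the scene stay as the last step left them, time stands still between calls to the robot, and variables do not carry over. Pictures are saved under pics/ and viewed, at most 10 in all, crops included, and the job is handed in when it is done.

```bash
mkdir -p pics; ls
python3 - <<'E'
from station import *
import cv2,numpy as np
s=read_state();print({k:s[k] for k in('t','ee_pos','orientation','width')})
import station
print([n for n in dir(station) if not n.startswith('_')])
try: print(tcp_to_grasp)
except Exception as e: print(e)
for n in('top','side'):
    d=snapshot(n);cv2.imwrite(f'pics/{n}0.png',d['pixels'][:,:,::-1]);np.savez(f'{n}0.npz',**d)
    print(n,d['fx'],d['fy'],d['cx'],d['cy'],np.round(d['view'],3).tolist())
E
```

```text
pics
{'t': 0.0, 'ee_pos': array([164.45993919, 602.11371132, 229.94079014]), 'orientation': array([[-9.64610925e-01,  2.63675857e-01, -8.97440231e-04],
       [ 2.63677254e-01,  9.64608246e-01, -2.28846198e-03],
       [ 2.62266073e-04, -2.44411000e-03, -9.99996979e-01]]), 'width': 85.43438525741122}
['Unreachable', 'close_job', 'read_state', 'snapshot', 'tcp_to_grasp']
18.700000000000003
top 413.57736992584967 413.57736992584967 254.38888398012762 196.52822031909736 [[0.093, -0.996, -0.005, -47.247], [-0.973, -0.09, -0.212, 548.542], [0.211, 0.024, -0.977, 1321.509], [0.0, 0.0, 0.0, 1.0]]
side 372.4133342834703 372.4133342834703 260.95115689251116 189.92567599843397 [[-0.993, -0.118, 0.012, 566.657], [-0.096, 0.734, -0.672, 123.264], [0.071, -0.668, -0.74, 1304.536], [0.0, 0.0, 0.0, 1.0]]
```

View pics/top0.png

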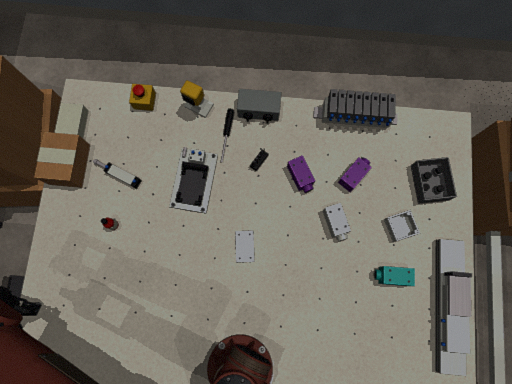

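View pics/side0.png

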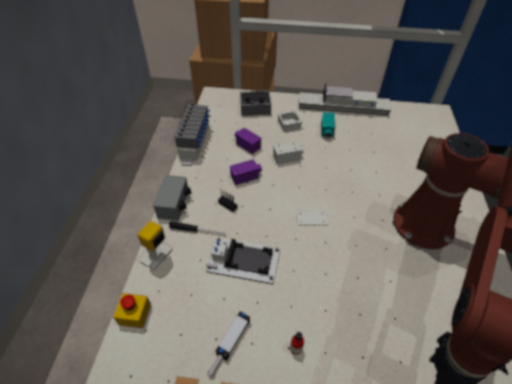

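The top view shows the housing at about (337,220) with its hub towards (342,237). The nest is at (193,182) with the stop end at the top. I'll zoom in on both.

Run:
```python
import cv2,numpy as np
t=cv2.imread('pics/top0.png');s=cv2.imread('pics/side0.png')
def c(im,x,y,w=66,h=50):return cv2.resize(im[y:y+h,x:x+w],(396,300),interpolation=cv2.INTER_CUBIC)
# 6x
m=np.vstack([np.hstack([c(t,305,196),c(t,160,140,99,75)]),np.hstack([c(s,255,130),c(s,195,226,99,75)])])
cv2.imwrite('pics/z0.png',m)
```

```text
(no output)
```

View pics/z0.png

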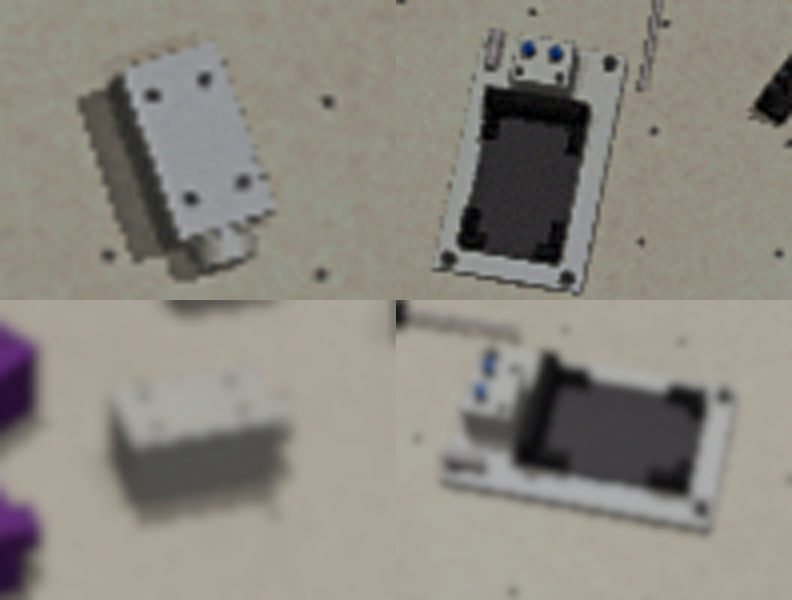

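```bash
cat > h.py <<'E'
import numpy as np,cv2
from station import *
def ray(d,uv):
    V=d['view'];R=V[:3,:3];o=-R.T@V[:3,3]
    v=R.T@np.array([(uv[0]-d['cx'])/d['fx'],(uv[1]-d['cy'])/d['fy'],1]);return o,v
def onz(d,uv,z):
    o,v=ray(d,uv);return (o+v*(z-o[2])/v[2])
def proj(d,P):
    c=d['view'][:3,:3]@np.asarray(P,float)+d['view'][:3,3];return np.array([d['fx']*c[0]/c[2]+d['cx'],d['fy']*c[1]/c[2]+d['cy']])
def uncrop(p,x0,y0,k,ox=0,oy=0):
    return ((p[0]-ox+.5)/k-.5+x0,(p[1]-oy+.5)/k-.5+y0)
def quad(P):
    P=np.array(P);n=np.linalg.norm
    print(' ctr',P.mean(0).round(1),'sides',[round(n(P[i]-P[(i+1)%4]),1) for i in range(4)])
E
python3 - <<'E'
from h import *
T=dict(np.load('top0.npz'));S=dict(np.load('side0.npz'))
A=[onz(T,uncrop(p,305,196,6),60) for p in[(120,75),(213,42),(272,210),(182,240)]]
quad(A);x=(A[0]+A[1]-A[2]-A[3])[:2];print('yaw',np.degrees(np.arctan2(x[1],x[0])))
B=[onz(S,uncrop(p,255,130,6,0,300),60) for p in[(108,388),(265,370),(290,428),(130,442)]];quad(B)
for z in(5,12,20):
    N=[onz(T,uncrop(p,160,140,4,396),z) for p in[(484,34),(627,55),(582,292),(436,268)]]
    quad(N);x=(N[0]+N[1]-N[2]-N[3])[:2];print(z,'yaw',np.degrees(np.arctan2(x[1],x[0])),'nest',N[0]*0+np.mean(N,0)-20*np.r_[x/np.linalg.norm(x),0])
    M=[onz(S,uncrop(p,195,226,4,396,300),z) for p in[(440,485),(710,530),(735,390)]]
    print(' side', np.round(M,1).tolist()); print(' top', np.round([N[0],N[3],N[2],N[1]],1).tolist())
# locator outer/inner dark region top view: floor corners
E
```

```text
ctr [ 499.6 -275.5   60. ] sides [np.float64(55.3), np.float64(97.6), np.float64(52.3), np.float64(96.3)]
yaw 22.87123790174929
 ctr [ 497.6 -278.8   60. ] sides [np.float64(108.2), np.float64(59.5), np.float64(106.7), np.float64(55.0)]
 ctr [602.6 222.    5. ] sides [np.float64(129.3), np.float64(216.3), np.float64(128.5), np.float64(214.8)]
5 yaw -3.7948098833124795 nest [582.68875121 223.30764955   5.        ]
 side [[711.9, 278.5, 5.0], [498.6, 290.7, 5.0], [490.3, 161.7, 5.0]]
 top [[714.1, 279.4, 5.0], [499.8, 293.2, 5.0], [490.4, 165.1, 5.0], [706.3, 150.3, 5.0]]
 ctr [600.9 220.7  12. ] sides [np.float64(128.7), np.float64(215.2), np.float64(127.8), np.float64(213.7)]
12 yaw -3.794809883312467 nest [580.97741249 222.0508355   12.        ]
 side [[710.4, 282.3, 12.0], [498.4, 294.5, 12.0], [490.3, 166.4, 12.0]]
 top [[711.9, 277.9, 12.0], [498.6, 291.6, 12.0], [489.3, 164.1, 12.0], [704.0, 149.4, 12.0]]
 ctr [599.  219.3  20. ] sides [np.float64(128.0), np.float64(214.0), np.float64(127.1), np.float64(212.5)]
20 yaw -3.794809883312466 nest [579.02159682 220.6144766   20.        ]
 side [[708.6, 286.7, 20.0], [498.3, 298.8, 20.0], [490.2, 171.7, 20.0]]
 top [[709.3, 276.1, 20.0], [497.2, 289.7, 20.0], [488.0, 163.0, 20.0], [701.5, 148.4, 20.0]]
```

The nest comes out at about (582, 222) with yaw -3.8°. The housing centre is about (499, -276) with yaw 22.9°. Sizes and the two views agree to a few mm, so I'll move towards it and log joint/TCP pairs to fit an arm model for planning.

```bash
cat > log.py <<'E'
from station import *
import json
s=read_state();open('log.jsonl','a').write(json.dumps({k:(s[k].tolist() if hasattr(s[k],'tolist') else s[k]) for k in('t','joints','ee_pos','orientation')})+'\n')
E
python3 log.py
python3 -m creep '[[[-439,-711,-50],[0,0,0],1],[[-439,-711,-50],[0,0,0],1],[[-439,-711,-50],[0,0,0],1],[[-439,-711,-50],[0,0,0],1],[[-439,-711,-50],[0,0,0],1],[[-439,-711,-50],[0,0,0],1],[[-439,-711,-50],[0,0,0],1],[[-439,-711,-50],[0,0,0],1]]'; python3 log.py
python3 -m creep '[[[-230,-380,-30],[0,0,0],1],[[-230,-380,-30],[0,0,0],1],[[-230,-380,-30],[0,0,0],1],[[-230,-380,-30],[0,0,0],1],[[-230,-380,-30],[0,0,0],1],[[-230,-380,-30],[0,0,0],1],[[-230,-380,-30],[0,0,0],1],[[-230,-380,-30],[0,0,0],1],[[-230,-380,-30],[0,0,0],1]]'; python3 log.py
python3 -m creep '[[[0,0,0],[0,40,0],1],[[0,0,0],[0,40,0],1],[[0,0,0],[0,40,0],1],[[0,0,0],[0,40,0],1],[[0,0,0],[0,40,0],1]]'; python3 log.py; cat log.jsonl
```

```text
t: 0.77
ee_pos: [258.4, 281.7, 250.8]
orientation: [[-0.965, 0.263, -0.0], [0.263, 0.965, -0.001], [0.0, -0.001, -1.0]]
ft_force: [0.5, -0.1, 0.2]
width: 85.2
grasp_force: 0.0
t: 1.52
ee_pos: [360.9, -78.3, 276.5]
orientation: [[-0.964, 0.265, 0.001], [0.265, 0.964, 0.0], [-0.001, 0.0, -1.0]]
ft_force: [1.0, 1.0, -0.4]
width: 85.4
grasp_force: 0.0
t: 1.93
ee_pos: [361.9, -76.7, 276.9]
orientation: [[-0.779, 0.265, -0.568], [0.214, 0.964, 0.156], [0.589, -0.0, -0.808]]
ft_force: [-0.0, 0.3, 0.4]
width: 85.4
grasp_force: 0.0
{"t": 0.1, "joints": [68.28608276573547, 12.47118892744131, 92.52132486259431, 0.0003939757502984477, 75.13380294592075, -6.4269967798842185], "ee_pos": [164.4624703413889, 602.19266608514, 230.0937689974256], "orientation": [[-0.9646170593843285, 0.26365366172069715, -0.0008218308821735601], [0.26365482082160346, 0.9646149233641126, -0.0020457469968570784], [0.0002533816467506174, -0.0021900421263376956, -0.9999975697536598]]}
{"t": 0.7667, "joints": [36.93909448961492, -20.679497664937198, 121.43161929243642, -0.016989163341227454, 79.27341495825347, -37.83872485
[... 468 characters left out ...]
872612016, -78.25789733966862, 276.45839877917143], "orientation": [[-0.9643560569333232, 0.2646069586882298, 0.0007435521356964997], [0.26460706701453357, 0.9643563125911097, 4.9514076958868003e-05], [-0.0007039474264831186, 0.000244498349817792, -0.9999997223392504]]}
{"t": 1.9333, "joints": [-20.385405538231254, 3.840025426786002, 103.50142235208139, -3.1438585465878304, 108.5939484080107, -95.07833802401508], "ee_pos": [361.8667757580121, -76.68075133695608, 276.9066982047361], "orientation": [[-0.7794873491656336, 0.26452591376234724, -0.5678252490325953], [0.21395536344331123, 0.9643785485579359, 0.15555422699216293], [0.5887466135313002, -0.00023670547942736551, -0.8083176164268236]]}
```

```bash
cat > kin.py <<'E'
import numpy as np,json
from scipy.spatial.transform import Rotation as R
from scipy.optimize import least_squares
e=lambda a,d:R.from_euler(a,d,degrees=True).as_matrix()
LO=np.array([-157.48,-44.54,17.64,-64.5,7.68,-147.95]);HI=np.array([157.48,120.13,146.25,244.5,150.69,147.95])
def fk(q,P):
    a1,dy,d1,a2,a3,d4,L=P
    A=e('z',q[0]);B=A@e('y',q[1]);C=A@e('y',q[1]+q[2]);D=C@e('z',q[3])@e('y',q[4])
    return A@[a1,dy,d1]+B@[0,0,a2]+C@[a3,0,d4]+D@[0,0,L],D@e('z',q[5]+90)
D=[json.loads(l) for l in open('log.jsonl')]
def fit():
    f=lambda P:np.r_[np.concatenate([fk(d['joints'],P)[0]-d['ee_pos'] for d in D]),(np.array(P)-[50,70,350,350,0,350,250])*.003]
    r=least_squares(f,[50,70,350,350,0,350,250]);return r.x,np.abs(r.fun[:-7]).max()
P,err=fit()
def ik(p,Rm,seed=None):
    best=None
    for s in ([seed] if seed is not None else [np.array([np.degrees(np.arctan2(p[1],p[0])),a,100,b,80,c]) for a in(0,40) for b in(-40,0,90,180) for c in(-100,0,100)]):
        def f(q):
            x,M=fk(q,P);return np.r_[(x-p)/2,R.from_matrix(M.T@Rm).as_rotvec()*57.3]
        r=least_squares(f,np.clip(s,LO+.1,HI-.1),bounds=(LO,HI),max_nfev=60)
        m=np.min(np.minimum(r.x-LO,HI-r.x))
        if np.abs(r.fun).max()<.3 and (best is None or m>best[1]): best=(r.x,m)
    return best
E
python3 - <<'E'
from kin import *
print(P.round(1),err)
d=D[-1];print(ik(np.array(d['ee_pos']),np.array(d['orientation'])))
def unit(a):return np.array([np.cos(np.radians(a)),np.sin(np.radians(a)),0])
up=np.array([0,0,1.])
def housing(x,z):return np.c_[x,np.cross(z,x),z]
def tool(H,kind,t,flip):
    t=np.radians(t);dz=(-np.cos(t) if kind==1 else np.cos(t))*H[:,2]+np.sin(t)*H[:,0]
    y=H[:,1]*flip;return np.c_[np.cross(y,dz),y,dz]
H0=housing(unit(22.9),up);HN=housing(unit(-3.8),-up)
def tcp(c,H,T,kind):# grasp at x=-15, z=+-6
    return c+H@[-15,0,6 if kind==1 else -6]+T[:,2]*22
for t in(35,45,55,60):
  for fl in(1,-1):
    for nm,c,H,k in(('start',np.array([499,-276,30.]),H0,1),('nest',np.array([582,222.5,50]),HN,2)):
        T=tool(H,k,t,fl);b=ik(tcp(c,H,T,k),T)
        print(nm,t,fl,None if b is None else (b[0].round(0).tolist(),round(b[1],1)))
E
```

```text
[1.000e-01 7.000e+01 2.941e+02 4.544e+02 6.100e+01 5.575e+02 3.045e+02] 0.011281171299174275
(array([-20.38526858,   3.84018538, 103.50251056,  -3.14375078,
       108.5927093 , -95.07812808]), np.float64(42.09729069847977))
start 35 1 None
nest 35 1 None
start 35 -1 ([-54.0, 19.0, 119.0, 51.0, 46.0, -25.0], np.float64(27.3))
nest 35 -1 ([21.0, 15.0, 121.0, -52.0, 18.0, -19.0], np.float64(10.4))
start 45 1 ([-59.0, 22.0, 120.0, 63.0, 51.0, 141.0], np.float64(7.4))
nest 45 1 None
start 45 -1 ([-59.0, 22.0, 120.0, 63.0, 51.0, -39.0], np.float64(26.1))
nest 45 -1 None
start 55 1 ([-63.0, 27.0, 120.0, 73.0, 59.0, 129.0], np.float64(18.8))
nest 55 1 ([26.0, 20.0, 127.0, 234.0, 30.0, -122.0], np.float64(10.4))
start 55 -1 ([-63.0, 27.0, 120.0, 73.0, 59.0, -51.0], np.float64(25.8))
nest 55 -1 ([26.0, 20.0, 127.0, 234.0, 30.0, 58.0], np.float64(10.4))
start 60 1 ([-64.0, 30.0, 120.0, 76.0, 63.0, 124.0], np.float64(23.5))
nest 60 1 ([27.0, 23.0, 128.0, 227.0, 37.0, -115.0], np.float64(17.4))
start 60 -1 ([-64.0, 30.0, 120.0, 76.0, 63.0, -56.0], np.float64(26.1))
nest 60 -1 ([27.0, 23.0, 128.0, 227.0, 37.0, 65.0], np.float64(17.4))
```

```bash
cat > plan.py <<'E'
from kin import *
def unit(a):return np.array([np.cos(np.radians(a)),np.sin(np.radians(a)),0])
up=np.array([0,0,1.])
def housing(x,z):return np.c_[x,np.cross(z,x),z]
def tool(H,kind,t,flip):
    t=np.radians(t);dz=(-np.cos(t) if kind==1 else np.cos(t))*H[:,2]+np.sin(t)*H[:,0]
    y=H[:,1]*flip;return np.c_[np.cross(y,dz),y,dz]
def tcp(c,H,T,kind,gx=-15,gz=6):
    return c+H@[gx,0,gz if kind==1 else -gz]+T[:,2]*22
H0=housing(unit(22.9),up);HN=housing(unit(-3.8),-up)
E
cat > s.py <<'E'
from plan import *
from multiprocessing import Pool
def job(a):
    c=np.array(a[0]);g=a[1];H=housing(-up,unit(g));o=[]
    for k in(1,2):
        for t in(40,50,60):
            for fl in(1,-1):
                T=tool(H,k,t,fl);b=ik(tcp(c,H,T,k),T)
                if b and b[1]>6:o.append((k,t,fl,b[0].round(0).astype(int).tolist(),round(b[1])))
    return a,o
if __name__=='__main__':
    J=[((x,y,50.),g) for x,y in((430,-150),(400,130)) for g in range(0,360,45)]
    for a,o in Pool().map(job,J):
        if {i[0] for i in o}=={1,2}:
            print(a)
            for i in o:print('  ',*i)
E
time timeout 560 python3 s.py
```

```text
((430, -150, 50.0), 0)
   1 40 1 [-19, 38, 92, -15, 98, -105] 43
   1 40 -1 [-19, 38, 92, -15, 98, 75] 50
   1 50 1 [-20, 32, 98, -13, 89, -105] 43
   1 50 -1 [-20, 32, 98, -13, 89, 75] 49
   1 60 1 [-21, 25, 103, -11, 80, -107] 41
   1 60 -1 [-21, 25, 103, -11, 80, 73] 43
   2 60 -1 [-41, -5, 140, 43, 28, 14] 6
((430, -150, 50.0), 45)
   1 40 1 [-6, 31, 104, -37, 83, -124] 24
   1 40 -1 [-6, 31, 104, -37, 83, 56] 28
   1 50 1 [-9, 25, 108, -32, 76, -128] 20
   1 50 -1 [-9, 25, 108, -32, 76, 52] 32
   1 60 1 [-12, 20, 112, -27, 68, -133] 15
   1 60 -1 [-12, 20, 112, -27, 68, 47] 35
   2 40 1 [-58, 16, 128, 55, 66, 129] 18
   2 40 -1 [-58, 16, 128, 55, 66, -51] 18
   2 50 1 [-53, 10, 128, 48, 59, 139] 8
   2 50 -1 [-53, 10, 128, 48, 59, -41] 18
   2 60 -1 [-48, 7, 128, 38, 54, -28] 18
((430, -150, 50.0), 90)
   1 50 -1 [-4, 13, 126, -53, 53, 34] 11
   1 60 -1 [-10, 9, 126, -41, 48, 19] 21
   2 40 1 [-48, 29, 107, 31, 86, 118] 30
   2 40 -1 [-48, 29, 107, 31, 86, -62] 39
   2 50 1 [-45, 24, 110, 27, 79, 121] 27
   2 50 -1 [-45, 24, 110, 27, 79, -59] 36
   2 60 1 [-42, 18, 113, 23, 71, 
[... 2801 characters left out ...]
, 129, 43, 64, 134] 14
   1 60 1 [-13, 5, 130, 35, 58, -35] 17
   2 40 1 [34, 26, 112, -40, 79, 56] 24
   2 40 -1 [34, 26, 112, -40, 79, -124] 23
   2 50 1 [31, 20, 115, -36, 72, 50] 29
   2 50 -1 [31, 20, 115, -36, 72, -130] 18
   2 60 1 [26, 15, 118, -30, 65, 44] 28
   2 60 -1 [26, 15, 118, -30, 65, -136] 11
((400, 130, 50.0), 315)
   1 40 1 [-10, 28, 108, 26, 88, -67] 38
   1 40 -1 [-10, 28, 108, 26, 88, 113] 35
   1 50 1 [-8, 22, 112, 23, 80, -64] 34
   1 50 -1 [-8, 22, 112, 23, 80, 116] 32
   1 60 1 [-5, 16, 116, 20, 73, -60] 30
   1 60 -1 [-5, 16, 116, 20, 73, 120] 28
   2 50 1 [34, 7, 133, -58, 48, 32] 7
   2 60 1 [28, 3, 133, -43, 44, 14] 14
real	1m17.491s
user	4m58.676s
sys	0m0.361s
```

Run:
```python
from h import *
T=dict(np.load('top0.npz'))
for n,p in dict(cover=(245,246),hex=(259,160),purple=(301,174),purple2=(354,173),turq=(395,276),sq=(401,226),thread=(109,223),aircyl=(120,175)).items():print(n,onz(T,p,20).round(0))
```

```text
cover [387.  20.  20.]
hex [691.   1.  20.]
purple [ 653. -149.   20.]
purple2 [ 674. -332.   20.]
turq [ 335. -481.   20.]
sq [ 503. -498.   20.]
thread [422. 487.  20.]
aircyl [592. 477.  20.]
```

```bash
sed -i 's/T\[:,2\]\*22/T[:,2]*25/' plan.py
cat > s2.py <<'E'
from plan import *
from multiprocessing import Pool
def job(a):
    nm,c,H,k,t=a;T=tool(H,k,t,-1);return nm,t,ik(tcp(np.array(c),H,T,k,-20 if k==1 else -15),T)
if __name__=='__main__':
    J=[('start',(499,-276,30),H0,1,t) for t in(45,50,55)]+[('nest',(582,222.5,50),HN,2,t) for t in(20,25,30,35,40)]
    for g in(60,70,80):
        H=housing(-up,unit(g))
        for p in((430,-150,50),(460,-130,50)):
            J+=[(f'st{g}{p}k1',p,H,1,t) for t in(50,55)]+[(f'st{g}{p}k2',p,H,2,t) for t in(25,30,35,40)]
    for n,t,b in Pool().map(job,J):print(n,t,b and (b[0].round(0).astype(int).tolist(),round(b[1])))
E
python3 s2.py
```

```text
start 45 ([-59, 22, 120, 63, 51, -40], 26)
start 50 ([-61, 25, 120, 68, 55, -46], 26)
start 55 ([-63, 27, 120, 72, 59, -51], 26)
nest 20 ([18, 17, 113, -14, 32, -57], 24)
nest 25 ([19, 17, 116, -22, 26, -49], 18)
nest 30 ([20, 16, 118, -34, 21, -37], 14)
nest 35 ([21, 16, 121, -52, 18, -18], 10)
nest 40 None
st60(430, -150, 50)k1 50 ([-7, 21, 113, -39, 69, 46], 25)
st60(430, -150, 50)k1 55 ([-9, 18, 115, -36, 66, 42], 29)
st60(430, -150, 50)k2 25 ([-60, 30, 118, 52, 83, -62], 29)
st60(430, -150, 50)k2 30 ([-58, 27, 119, 51, 80, -60], 28)
st60(430, -150, 50)k2 35 ([-57, 24, 120, 49, 76, -57], 27)
st60(430, -150, 50)k2 40 ([-55, 21, 121, 46, 73, -54], 26)
st60(460, -130, 50)k1 50 ([-4, 24, 109, -38, 71, 46], 27)
st60(460, -130, 50)k1 55 ([-6, 21, 111, -34, 68, 43], 30)
st60(460, -130, 50)k2 25 ([-55, 30, 117, 56, 82, -61], 29)
st60(460, -130, 50)k2 30 ([-54, 27, 118, 54, 78, -58], 28)
st60(460, -130, 50)k2 35 ([-53, 24, 119, 52, 74, -55], 27)
st60(460, -130, 50)k2 40 ([-51, 22, 120, 49, 71, -52], 27)
st70(430, -150, 50)k1 50 ([-5, 18, 117, -44, 64, 41], 21)
st70(430, -150, 50)k1 55 ([-
[... 621 characters left out ...]
0(430, -150, 50)k1 50 ([-5, 15, 121, -48, 59, 37], 16)
st80(430, -150, 50)k1 55 ([-7, 13, 122, -44, 56, 32], 21)
st80(430, -150, 50)k2 25 ([-54, 36, 107, 41, 93, -64], 39)
st80(430, -150, 50)k2 30 ([-53, 33, 108, 39, 89, -63], 38)
st80(430, -150, 50)k2 35 ([-52, 30, 110, 38, 85, -61], 36)
st80(430, -150, 50)k2 40 ([-51, 27, 111, 36, 82, -59], 35)
st80(460, -130, 50)k1 50 ([-2, 18, 117, -47, 61, 38], 18)
st80(460, -130, 50)k1 55 ([-4, 16, 118, -42, 58, 33], 22)
st80(460, -130, 50)k2 25 ([-50, 36, 106, 44, 91, -62], 40)
st80(460, -130, 50)k2 30 ([-49, 33, 107, 42, 88, -60], 39)
st80(460, -130, 50)k2 35 ([-48, 30, 109, 40, 84, -59], 38)
st80(460, -130, 50)k2 40 ([-47, 28, 110, 38, 81, -57], 36)
```

```bash
cat > go.py <<'E'
from plan import *
from station import read_state
from scipy.spatial.transform import Slerp
def path(p0,R0,p1,R1,q0,show=True):
    d=R0.T@(p1-p0);w=R.from_matrix(R0.T@R1).as_rotvec(degrees=True)
    n=int(np.ceil(max(np.linalg.norm(d)/41.7,np.linalg.norm(w)/7.16,1)))
    q=q0;mm=99;mj=0;zmin=999
    for s in np.linspace(0,1,n+1)[1:]:
        p=p0+s*(p1-p0);b=ik(p,R0@R.from_rotvec(w*s,degrees=True).as_matrix(),q)
        if b is None:print('  IK fail at',round(s,2));break
        mj=max(mj,np.abs(b[0]-q).max());q=b[0];mm=min(mm,b[1])
    if show:print('shift',d.round(1).tolist(),'turn',w.round(1).tolist(),'rows',n,'margin',round(mm),'maxjstep',round(mj),'(lim ~9.3)  q',q.round(0).tolist())
    return q
def cur():
    s=read_state();return np.array(s['ee_pos']),np.array(s['orientation']),np.array(s['joints'])
def chain(targets):
    p,M,q=cur()
    for n,tp,TM in targets:
        print(n,np.round(tp,0));q=path(p,M,tp,TM,q);p,M=tp,TM
C0=np.array([499,-276,30.]);CN=np.array([582,222.5,50]);CS=np.array([450,-140,50.])
HS=housing(-up,unit(70))
T1=tool(H0,1,50,-1);TS1=tool(HS,1,50,-1);TS2=tool(HS,2,25,-1);TN=tool(HN,2,25,-1)
G1=tcp(C0,H0,T1,1,-20);GS1=tcp(CS,HS,TS1,1,-20);GS2=tcp(CS,HS,TS2,2,-15);GN=tcp(CN,HN,TN,2,-15)
E
python3 - <<'E'
from go import *
pre=G1-110*T1[:,2]
chain([('up',cur()[0]+[0,0,100],cur()[1]),('pre',pre+[0,0,60],T1),('grasp',G1,T1),('lift',G1+[0,0,90],T1),('over stand',GS1+[0,0,40],TS1)])
print('alt');p,M,q=cur()
e0=np.array([-40,0,90,20,80,-70.]) # joint mid, tool roughly down
pm,Mm=fk((q+ik(pre,T1)[0])/2,P);chain([('mid',pm,Mm),('pre',pre,T1),('grasp',G1,T1)])
E
```

```text
up [362. -77. 377.]
shift [58.9, -0.0, -80.8] turn [0.0, 0.0, 0.0] rows 3 margin 31 maxjstep 4 (lim ~9.3)  q [-20.0, -0.0, 97.0, -3.0, 119.0, -96.0]
pre [ 421. -309.  151.]
shift [-228.7, -208.6, 113.4] turn [-96.9, 6.0, 103.7] rows 20 margin 23 maxjstep 4 (lim ~9.3)  q [-72.0, 6.0, 123.0, 55.0, 69.0, -34.0]
grasp [ 498. -276.   20.]
shift [-46.0, 0.0, 148.6] turn [0.0, 0.0, 0.0] rows 4 margin 23 maxjstep 5 (lim ~9.3)  q [-61.0, 25.0, 120.0, 68.0, 55.0, -46.0]
lift [ 498. -276.  110.]
shift [68.9, 0.0, -57.9] turn [0.0, 0.0, 0.0] rows 3 margin 25 maxjstep 4 (lim ~9.3)  q [-61.0, 13.0, 121.0, 62.0, 60.0, -34.0]
over stand [ 447. -149.   91.]
shift [-13.5, -137.0, 13.6] turn [4.5, -84.4, -51.8] rows 14 margin 23 maxjstep 9 (lim ~9.3)  q [-4.0, 16.0, 114.0, -41.0, 69.0, 38.0]
alt
mid [ 415. -129.  157.]
shift [-123.2, -36.3, 59.2] turn [-45.9, -4.7, 46.3] rows 10 margin 33 maxjstep 3 (lim ~9.3)  q [-46.0, 9.0, 113.0, 27.0, 87.0, -68.0]
pre [ 421. -309.   91.]
shift [-178.7, -36.4, -60.3] turn [-46.7, 3.8, 61.5] rows 11 margin 23 maxjstep 3 (lim ~9.3)  q [-72.0, 14.0, 123.0, 58.0, 65.0, -41.0]
grasp [ 498. -276.   20.]
shift [-0.0, 0.0, 110.0] turn [0.0, 0.0, 0.0] rows 3 margin 24 maxjstep 4 (lim ~9.3)  q [-61.0, 25.0, 120.0, 68.0, 55.0, -46.0]
```

```bash
python3 -m creep '[[[-170,-209,33],[-97,6,104],1],[[-170,-209,33],[-97,6,104],1],[[-170,-209,33],[-97,6,104],1],[[-170,-209,33],[-97,6,104],1],[[-170,-209,33],[-97,6,104],1],[[-170,-209,33],[-97,6,104],1],[[-170,-209,33],[-97,6,104],1],[[-170,-209,33],[-97,6,104],1],[[-170,-209,33],[-97,6,104],1],[[-170,-209,33],[-97,6,104],1],[[-170,-209,33],[-97,6,104],1],[[-170,-209,33],[-97,6,104],1]]'
python3 - <<'E'
from go import *
chain([('pre',G1-110*T1[:,2],T1)])
E
```

```text
t: 2.93
ee_pos: [420.3, -309.6, 149.6]
orientation: [[0.083, 0.976, 0.2], [0.705, -0.199, 0.68], [0.704, 0.085, -0.705]]
ft_force: [-0.6, -0.7, -0.1]
width: 85.6
grasp_force: 0.0
pre [ 421. -309.   91.]
shift [-41.1, -4.8, 41.9] turn [-37.9, 2.3, 40.8] rows 8 margin 23 maxjstep 4 (lim ~9.3)  q [-72.0, 14.0, 123.0, 58.0, 65.0, -41.0]
```

```bash
python3 -m creep '[[[0,0,0],[-37.9,2.3,40.8],1],[[0,0,0],[-37.9,2.3,40.8],1],[[0,0,0],[-37.9,2.3,40.8],1],[[-41,-5,42],[-37.9,2.3,40.8],1],[[-41,-5,42],[-37.9,2.3,40.8],1],[[-41,-5,42],[-37.9,2.3,40.8],1],[[-41,-5,42],[-37.9,2.3,40.8],1],[[-41,-5,42],[-37.9,2.3,40.8],1],[[-41,-5,42],[-37.9,2.3,40.8],1],[[-41,-5,42],[-37.9,2.3,40.8],1]]'
python3 - <<'E'
from go import *
from h import *
chain([('g',G1,T1)])
a=[]
for n,P0 in(('top',(470,-290,50)),('side',(470,-290,50))):
    d=snapshot(n);np.savez(n+'1.npz',**d);u=proj(d,P0).astype(int);im=d['pixels'][:,:,::-1]
    a.append(cv2.resize(im[u[1]-50:u[1]+50,u[0]-45:u[0]+45],(396,440),interpolation=cv2.INTER_CUBIC));print(n,u)
cv2.imwrite('pics/pre.png',np.hstack(a))
E
```

```text
t: 3.77
ee_pos: [420.2, -307.5, 91.0]
orientation: [[0.589, 0.398, 0.703], [0.256, -0.918, 0.304], [0.766, 0.001, -0.642]]
ft_force: [1.6, -0.3, -0.8]
width: 85.3
grasp_force: 0.0
g [ 498. -276.   20.]
shift [-0.6, 2.4, 110.0] turn [-0.4, -0.0, 0.4] rows 3 margin 24 maxjstep 4 (lim ~9.3)  q [-61.0, 25.0, 120.0, 68.0, 55.0, -46.0]
top [340 228]
side [294 148]
```

View pics/pre.png

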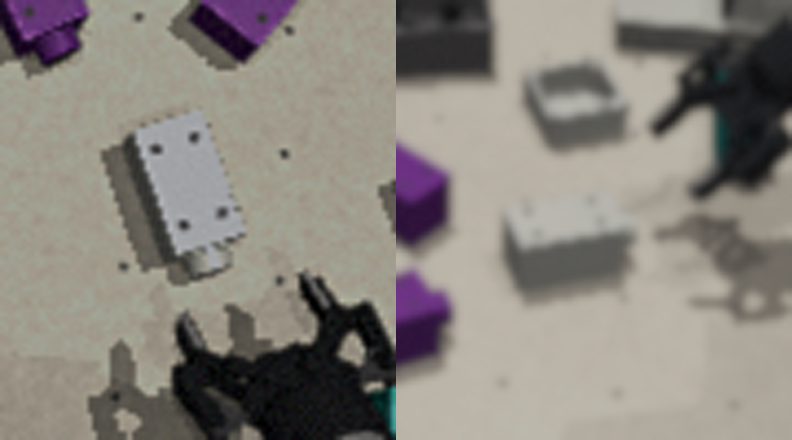

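Run:
```python
from go import *
from h import *
T=dict(np.load('top1.npz'));p,M,q=cur()
f=lambda x,y:uncrop((x,y),340-45,228-50,4.4)
tip=p-13*M[:,2]
print('expected tips',proj(T,tip+M[:,1]*42),proj(T,tip-M[:,1]*42),'seen',f(310,276),f(184,318))
A=[onz(T,f(*u),60) for u in((133,132),(205,110),(245,235),(174,254))];quad(A)
x=(A[0]+A[1]-A[2]-A[3])[:2];print(np.degrees(np.arctan2(x[1],x[0])))
c=np.mean(A,0)-p;print('centre in tool frame',(M.T@(c-[0,0,30])).round(1))
```

```text
expected tips [362.88592401 241.4184486 ] [337.90088667 249.74808435] seen (365.0681818181818, 240.3409090909091) (336.4318181818182, 249.88636363636363)
 ctr [ 499.9 -276.3   60. ] sides [np.float64(57.4), np.float64(98.2), np.float64(55.2), np.float64(96.0)]
21.0233018198407
centre in tool frame [  7.5   0.7 105.2]
```

```bash
python3 -m creep '[[[0,1,35],[0,0,0],1],[[0,1,65],[0,0,0],1],[[0,1,90],[0,0,0],1],[[0,1,102],[0,0,0],1],[[0,1,110],[0,0,0],1],[[0,1,110],[0,0,0],1]]' && python3 -m creep '[[[0,0,0],[0,0,0],-1],[[0,0,0],[0,0,0],-1],[[0,0,0],[0,0,0],-1],[[0,0,0],[0,0,0],-1],[[0,0,0],[0,0,0],-1],[[0,0,0],[0,0,0],-1],[[0,0,0],[0,0,0],-1],[[0,0,0],[0,0,0],-1]]'; python3 log.py
```

```text
t: 4.37
ee_pos: [499.3, -275.6, 20.1]
orientation: [[0.589, 0.398, 0.703], [0.257, -0.917, 0.305], [0.767, 0.001, -0.642]]
ft_force: [-0.9, 0.1, -0.3]
width: 85.3
grasp_force: 0.0
t: 5.03
ee_pos: [498.5, -277.4, 21.8]
orientation: [[0.588, 0.395, 0.706], [0.256, -0.919, 0.301], [0.767, 0.004, -0.642]]
ft_force: [-7.5, -1.8, 5.9]
width: 55.5
grasp_force: 57.2
```

```bash
cat > hold.py <<'E'
from go import *
import json
def save(C,H):
    p,M,q=cur();json.dump([(M.T@(C-p)).tolist(),(M.T@H).tolist()],open('hold.json','w'));print('centre in tool',M.T@(C-p))
def toolfor(C,H):
    c,h=map(np.array,json.load(open('hold.json')));M=H@h.T;return C-M@c,M
def held():
    c,h=map(np.array,json.load(open('hold.json')));p,M,q=cur();return p+M@c,M@h
E
python3 - <<'E'
from hold import *
H=housing(unit(23.3),up);save(np.array([499.7,-276.3,30]),H)
p,M,q=cur()
a=toolfor(np.array([450,-140,90.]),HS)
chain([('lift',p+[0,0,100],M),('over',*a),('down',*toolfor(np.array([450,-140,50.]),HS))])
E
```

```text
centre in tool [ 7.22940665 -0.47934555 -4.0759957 ]
lift [ 499. -277.  122.]
shift [76.7, 0.4, -64.2] turn [0.0, 0.0, 0.0] rows 3 margin 25 maxjstep 5 (lim ~9.3)  q [-61.0, 12.0, 121.0, 61.0, 61.0, -33.0]
over [ 448. -148.   92.]
shift [-20.0, -139.2, 22.6] turn [4.8, -84.4, -51.6] rows 14 margin 23 maxjstep 9 (lim ~9.3)  q [-4.0, 16.0, 114.0, -41.0, 69.0, 38.0]
down [ 448. -148.   52.]
shift [25.7, -0.0, 30.7] turn [0.0, 0.0, 0.0] rows 1 margin 22 maxjstep 4 (lim ~9.3)  q [-4.0, 20.0, 114.0, -43.0, 66.0, 41.0]
```

```bash
python3 -m creep '[[[25,0,-21],[0,0,0],-1],[[50,0,-42],[0,0,0],-1],[[76,0,-64],[0,0,0],-1],[[76,0,-64],[0,0,0],-1]]' && python3 -m creep '[[[0,-12,0],[0.4,-7,-4.3],-1],[[0,-24,0],[0.8,-14,-8.6],-1],[[0,-36,0],[1.2,-21,-12.9],-1],[[0,-48,0],[1.6,-28,-17],-1],[[-5,-60,5],[2,-35,-21],-1],[[-5,-72,5],[2.4,-42,-26],-1],[[-10,-84,10],[2.8,-49,-30],-1],[[-10,-96,10],[3.2,-56,-34],-1],[[-15,-108,15],[3.6,-63,-38],-1],[[-15,-120,15],[4,-70,-43],-1],[[-20,-130,20],[4.4,-77,-47],-1],[[-20,-139,22],[4.8,-84.4,-51.6],-1]]'
python3 - <<'E'
from hold import *
C,H=held();print(C.round(1),H.round(3).tolist())
chain([('over',*toolfor(np.array([450,-140,70.]),HS)),('down',*toolfor(np.array([450,-140,50.]),HS))])
E
```

```text
t: 5.37
ee_pos: [500.1, -279.2, 125.8]
orientation: [[0.585, 0.395, 0.708], [0.261, -0.919, 0.296], [0.768, 0.012, -0.641]]
ft_force: [1.2, -1.9, -3.2]
width: 55.5
grasp_force: 58.8
t: 6.37
ee_pos: [445.2, -145.4, 88.6]
orientation: [[0.4, 0.905, -0.147], [0.781, -0.421, -0.462], [-0.48, 0.07, -0.875]]
ft_force: [-0.6, -0.5, -6.0]
width: 55.4
grasp_force: 58.7
[ 448.2 -137.6   88.7] [[0.144, -0.903, 0.405], [0.147, 0.424, 0.894], [-0.979, -0.069, 0.194]]
over [ 448. -148.   72.]
shift [7.3, 2.1, 15.7] turn [0.4, -11.0, -6.5] rows 2 margin 22 maxjstep 5 (lim ~9.3)  q [-4.0, 18.0, 114.0, -42.0, 67.0, 40.0]
down [ 448. -148.   52.]
shift [12.8, -0.0, 15.3] turn [0.0, 0.0, 0.0] rows 1 margin 22 maxjstep 2 (lim ~9.3)  q [-4.0, 20.0, 114.0, -43.0, 66.0, 41.0]
```

```bash
python3 -m creep '[[[7.3,2.1,12],[0.4,-11,-6.5],-1],[[7.3,2.1,15.7],[0.4,-11,-6.5],-1],[[7.3,2.1,15.7],[0.4,-11,-6.5],-1],[[7.3,2.1,15.7],[0.4,-11,-6.5],-1]]'
python3 - <<'E'
from hold import *
from h import *
C,H=held();print(C.round(1),H.round(3).tolist())
chain([('down',*toolfor(np.array([450,-140,52.]),HS))])
a=[]
for n in('top','side'):
    d=snapshot(n);np.savez(n+'2.npz',**d);u=proj(d,C).astype(int);im=d['pixels'][:,:,::-1];print(n,u)
    a.append(cv2.resize(im[u[1]-50:u[1]+50,u[0]-45:u[0]+45],(396,440),interpolation=cv2.INTER_CUBIC))
cv2.imwrite('pics/st.png',np.hstack(a))
E
```

```text
t: 6.7
ee_pos: [447.5, -147.9, 70.4]
orientation: [[0.262, 0.94, -0.218], [0.725, -0.34, -0.599], [-0.638, -0.001, -0.77]]
ft_force: [0.4, -0.1, -4.1]
width: 55.7
grasp_force: 58.9
[ 449.9 -140.    69. ] [[0.001, -0.939, 0.344], [0.005, 0.344, 0.939], [-1.0, 0.001, 0.005]]
down [ 448. -148.   54.]
shift [10.9, 0.1, 13.0] turn [-0.1, -0.3, -0.0] rows 1 margin 22 maxjstep 2 (lim ~9.3)  q [-4.0, 20.0, 114.0, -43.0, 66.0, 41.0]
top [295 229]
side [298 171]
```

View pics/st.png

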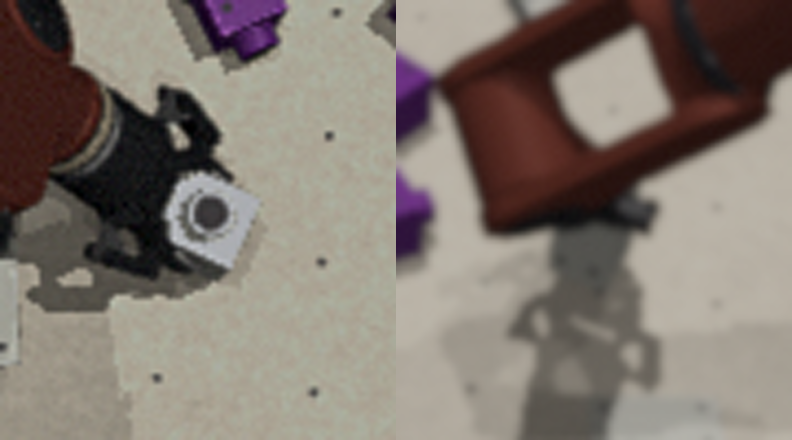

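The housing is held hub up, at about (210,212) in the top crop. Now I'll lower it gently until it touches.

```bash
python3 -m creep '[[[4.5,0,5.4],[-0.1,-0.3,0],-1],[[9,0,10.8],[-0.1,-0.3,0],-1],[[10.2,0,12.3],[-0.1,-0.3,0],-1],[[10.8,0,13.1],[-0.1,-0.3,0],-1],[[10.8,0,13.1],[-0.1,-0.3,0],-1]]'; python3 -m creep '[[[0.64,0,0.77],[0,0,0],-1],[[0.64,0,0.77],[0,0,0],-1]]';python3 -m creep '[[[0.64,0,0.77],[0,0,0],-1],[[0.64,0,0.77],[0,0,0],-1]]'
```

```text
t: 7.22
ee_pos: [449.2, -149.6, 56.2]
orientation: [[0.264, 0.94, -0.215], [0.719, -0.341, -0.606], [-0.643, 0.006, -0.766]]
ft_force: [-0.7, -0.2, -4.6]
width: 55.5
grasp_force: 58.8
t: 7.38
ee_pos: [449.7, -149.4, 55.4]
orientation: [[0.264, 0.94, -0.214], [0.719, -0.34, -0.606], [-0.643, 0.006, -0.766]]
ft_force: [0.1, 0.2, -5.4]
width: 55.5
grasp_force: 58.8
t: 7.55
ee_pos: [449.6, -149.3, 54.3]
orientation: [[0.264, 0.94, -0.214], [0.719, -0.34, -0.606], [-0.643, 0.006, -0.766]]
ft_force: [0.0, -0.0, -4.1]
width: 55.4
grasp_force: 58.8
```

```bash
for i in 1 2 3; do python3 -m creep '[[[0.64,0,0.77],[0,0,0],-1],[[0.64,0,0.77],[0,0,0],-1]]'|grep -E 'ee_pos|ft_f'; done
```

```text
ee_pos: [449.8, -149.3, 53.4]
ft_force: [0.1, -0.0, -3.9]
ee_pos: [449.8, -149.4, 53.3]
ft_force: [-1.1, 2.6, 2.5]
ee_pos: [449.8, -149.4, 53.3]
ft_force: [-3.0, 5.1, 9.1]
```

```bash
python3 -m creep '[[[-0.8,0,-1],[0,0,0],-1],[[-0.8,0,-1],[0,0,0],-1],[[-0.8,0,-1],[0,0,0],-1]]'
python3 - <<'E'
from hold import *
C,H=held();print(C.round(1),H.round(3).tolist())
E
python3 -m creep '[[[-0.8,0,-1],[0,0,0],-0.2],[[-0.8,0,-1],[0,0,0],0.4],[[-0.8,0,-1],[0,0,0],1],[[-0.8,0,-1],[0,0,0],1],[[-0.8,0,-1],[0,0,0],1],[[-0.8,0,-1],[0,0,0],1],[[-0.8,0,-1],[0,0,0],1],[[-0.8,0,-1],[0,0,0],1]]'
```

```text
t: 8.3
ee_pos: [449.8, -149.4, 53.3]
orientation: [[0.264, 0.94, -0.214], [0.718, -0.34, -0.607], [-0.644, 0.006, -0.765]]
ft_force: [-1.2, 3.5, 4.8]
width: 55.3
grasp_force: 59.7
[ 452.1 -141.5   51.8] [[0.005, -0.939, 0.344], [-0.004, 0.344, 0.939], [-1.0, -0.006, -0.002]]
t: 8.97
ee_pos: [449.6, -149.3, 53.9]
orientation: [[0.264, 0.94, -0.214], [0.719, -0.34, -0.606], [-0.643, 0.006, -0.766]]
ft_force: [0.8, 0.5, -0.3]
width: 85.3
grasp_force: 0.0
```

```bash
python3 -m creep '[[[0,0,-12],[0,0,0],1],[[0,0,-30],[0,0,0],1],[[0,0,-60],[0,0,0],1],[[0,0,-100],[0,0,0],1],[[0,0,-130],[0,0,0],1],[[0,0,-130],[0,0,0],1],[[0,0,-130],[0,0,0],1]]'
python3 - <<'E'
from hold import *
from h import *
p,M,q=cur();pre2=GS2-110*TS2[:,2]
chain([('up',p+[0,0,90],M),('hi',(p+pre2)/2*[1,1,0]+[0,0,290],R.from_matrix(np.c_[np.cross(-HS[:,1],-up),-HS[:,1],-up]).as_matrix()),('pre2',pre2+[0,0,60],TS2),('pre',pre2,TS2),('g',GS2,TS2)])
E
```

```text
t: 9.55
ee_pos: [479.6, -69.1, 155.7]
orientation: [[0.266, 0.941, -0.209], [0.72, -0.338, -0.606], [-0.641, 0.011, -0.767]]
ft_force: [-0.3, -0.9, -0.5]
width: 85.4
grasp_force: 0.0
up [480. -69. 246.]
shift [-57.7, 1.0, -69.1] turn [0.0, 0.0, 0.0] rows 3 margin 28 maxjstep 3 (lim ~9.3)  q [5.0, 7.0, 105.0, -36.0, 87.0, 33.0]
hi [ 451. -144.  290.]
shift [-89.7, -1.7, 17.2] turn [0.7, 39.9, 0.0] rows 6 margin 33 maxjstep 7 (lim ~9.3)  q [-26.0, -9.0, 108.0, -0.0, 81.0, -6.0]
pre2 [ 422. -218.  161.]
shift [-79.9, -1.8, 129.1] turn [0.0, 65.0, -0.0] rows 10 margin 35 maxjstep 6 (lim ~9.3)  q [-63.0, 26.0, 106.0, 43.0, 100.0, -56.0]
pre [ 422. -218.  101.]
shift [-54.4, 0.0, 25.4] turn [0.0, 0.0, 0.0] rows 2 margin 41 maxjstep 3 (lim ~9.3)  q [-63.0, 32.0, 105.0, 42.0, 96.0, -60.0]
g [ 456. -124.   54.]
shift [-0.0, -0.0, 110.0] turn [0.0, 0.0, 0.0] rows 3 margin 35 maxjstep 3 (lim ~9.3)  q [-54.0, 33.0, 111.0, 49.0, 87.0, -61.0]
```

```bash
python3 -m creep '[[[-20,0,-25],[0,0,0],1],[[-40,0,-50],[0,0,0],1],[[-58,1,-69],[0,0,0],1],[[-80,0,-64],[0,7,0],1],[[-100,0,-60],[0,14,0],1],[[-120,0,-56],[0,21,0],1],[[-135,0,-54],[0,28,0],1],[[-147,-0.7,-52],[0.7,35,0],1],[[-147,-0.7,-52],[0.7,40,0],1],[[-147,-0.7,-52],[0.7,40,0],1]]' ; python3 -m creep '[[[-40,-1,-10],[0,7,0],1],[[-80,-1.8,-10],[0,14,0],1],[[-80,-1.8,30],[0,21,0],1],[[-80,-1.8,70],[0,28,0],1],[[-80,-1.8,100],[0,35,0],1],[[-80,-1.8,129],[0,42,0],1],[[-80,-1.8,129],[0,49,0],1],[[-80,-1.8,129],[0,56,0],1],[[-80,-1.8,129],[0,63,0],1],[[-80,-1.8,129],[0,65,0],1],[[-80,-1.8,129],[0,65,0],1]]'
python3 - <<'E'
from hold import *
from h import *
chain([('pre',GS2-110*TS2[:,2],TS2)])
a=[]
C=np.array([450,-140,70])
for n in('top','side'):
    d=snapshot(n);np.savez(n+'3.npz',**d);u=proj(d,C).astype(int);im=d['pixels'][:,:,::-1];print(n,u)
    a.append(cv2.resize(im[u[1]-50:u[1]+50,u[0]-45:u[0]+45],(396,440),interpolation=cv2.INTER_CUBIC))
cv2.imwrite('pics/st2.png',np.hstack(a))
E
```

```text
t: 10.38
ee_pos: [447.4, -147.7, 287.4]
orientation: [[0.351, 0.936, -0.005], [0.937, -0.351, 0.003], [0.001, -0.006, -1.0]]
ft_force: [-0.6, -0.4, -0.4]
width: 85.4
grasp_force: 0.0
t: 11.3
ee_pos: [417.9, -216.8, 155.6]
orientation: [[0.155, 0.939, 0.306], [0.389, -0.343, 0.855], [0.908, -0.014, -0.419]]
ft_force: [-1.3, 0.1, -0.3]
width: 85.4
grasp_force: 0.0
pre [ 422. -218.  101.]
shift [-49.5, 4.6, 23.0] turn [-0.3, -0.2, -0.7] rows 2 margin 41 maxjstep 3 (lim ~9.3)  q [-63.0, 32.0, 105.0, 42.0, 96.0, -60.0]
top [295 229]
side [298 171]
```

View pics/st2.png

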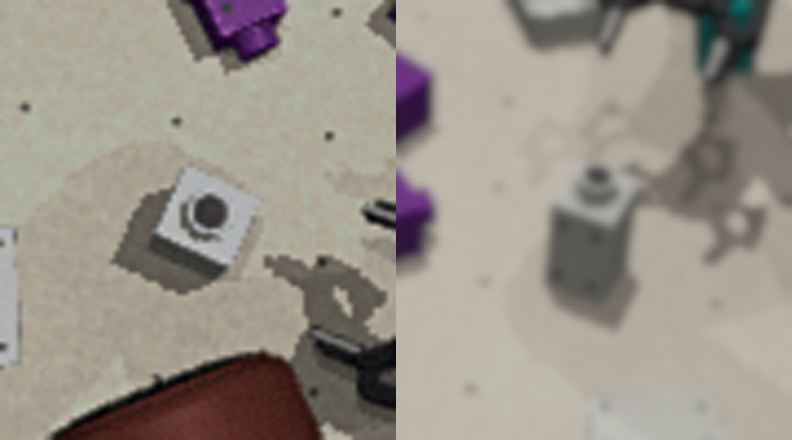

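It's standing freely, hub up at (210,210) in the top crop. Next I'll measure it from the end face at z=100.

Run:
```python
from hold import *
from h import *
T=dict(np.load('top3.npz'))
f=lambda u:uncrop(u,295-45,229-50,4.4)
A=[onz(T,f(u),100) for u in((188,166),(261,203),(228,265),(153,234))];quad(A)
# z_h (g) direction: from open edge to closed edge; closed side is to the lower-left
v=(A[0]+A[3]-A[1]-A[2])[:2];w=(A[0]+A[1]-A[2]-A[3])[:2]
print('g',np.degrees(np.arctan2(v[1],v[0])),'perp',np.degrees(np.arctan2(w[1],w[0])))
print('hub', onz(T,f((210,211)),118))
p,M,q=cur();tip=p-13*M[:,2];t=[proj(T,tip+s*M[:,1]*42) for s in(1,-1)]
print('tips exp',t,'seen',f((368,206)),f((316,332)))
C=np.array([450,-140,50]);print('centre in tool at pre',M.T@(C-p))
```

```text
ctr [ 452.3 -141.2  100. ] sides [np.float64(58.9), np.float64(51.4), np.float64(58.1), np.float64(56.2)]
g 70.21435163273074 perp -23.096164128153774
hub [ 454.04747017 -141.18221298  118.        ]
tips exp [array([332.39329294, 227.32075205]), array([321.40386072, 252.54439004])] seen (333.25, 225.4318181818182) (321.4318181818182, 254.0681818181818)
centre in tool at pre [-62.76185446   3.22570151 121.41381055]
```

```bash
sed -i 's/CS=np.array(\[450,-140,50.\])/CS=np.array([452.2,-141.4,50.])/' go.py
python3 - <<'E'
from hold import *
chain([('pre',GS2-110*TS2[:,2],TS2)])
E
```

```text
pre [ 424. -219.  101.]
shift [-52.0, 5.4, 24.1] turn [-0.2, 0.1, -0.4] rows 2 margin 41 maxjstep 3 (lim ~9.3)  q [-62.0, 32.0, 105.0, 42.0, 96.0, -60.0]
```

```bash
python3 -m creep '[[[-26,3,12],[-0.2,0,-0.4],1],[[-52,5.4,24],[-0.2,0,-0.4],1],[[-52,5.4,24],[-0.2,0,-0.4],1],[[-52,5.4,24],[-0.2,0,-0.4],1]]'
python3 - <<'E'
from hold import *
chain([('g',GS2,TS2)])
E
```

```text
t: 11.73
ee_pos: [424.1, -219.3, 102.3]
orientation: [[0.143, 0.94, 0.31], [0.397, -0.342, 0.852], [0.906, 0.001, -0.422]]
ft_force: [-0.0, 0.1, 0.5]
width: 85.9
grasp_force: 0.0
g [ 458. -126.   54.]
shift [-1.4, -0.2, 110.4] turn [0.0, -0.0, 0.1] rows 3 margin 35 maxjstep 3 (lim ~9.3)  q [-54.0, 34.0, 111.0, 49.0, 87.0, -61.0]
```

```bash
python3 -m creep '[[[0,0,30],[0,0,0],1],[[0,0,60],[0,0,0],1],[[-1,0,85],[0,0,0],1],[[-1,0,100],[0,0,0],1],[[-1.4,0,110],[0,0,0],1],[[-1.4,0,110],[0,0,0],1]]' && python3 -m creep '[[[0,0,0],[0,0,0],-1],[[0,0,0],[0,0,0],-1],[[0,0,0],[0,0,0],-1],[[0,0,0],[0,0,0],-1],[[0,0,0],[0,0,0],-1],[[0,0,0],[0,0,0],-1],[[0,0,0],[0,0,0],-1],[[0,0,0],[0,0,0],-1]]'
python3 - <<'E'
from hold import *
p,M,q=cur();y=-M[:,1];g=np.degrees(np.arctan2(y[1],y[0]));print('y_h ang',g)
H=housing(-up,unit(g-90));print(H.round(2).tolist())
H2=HS;print((HS[:,1]).round(3))
E
```

```text
t: 12.23
ee_pos: [458.4, -126.2, 54.5]
orientation: [[0.142, 0.94, 0.311], [0.398, -0.342, 0.851], [0.906, 0.003, -0.423]]
ft_force: [-0.0, 0.6, 0.4]
width: 85.1
grasp_force: 0.0
t: 12.9
ee_pos: [458.6, -129.3, 54.8]
orientation: [[0.142, 0.939, 0.314], [0.398, -0.345, 0.85], [0.906, 0.004, -0.423]]
ft_force: [-2.6, -4.0, 6.0]
width: 55.2
grasp_force: 62.8
y_h ang 159.84027543700105
[[-0.0, -0.94, 0.34], [-0.0, 0.34, 0.94], [-1.0, 0.0, 0.0]]
[-0.94   0.342  0.   ]
```

Run:
```python
from hold import *
p,M,q=cur();H=housing(-up,unit(69.84));C=np.array([452.2,-141.4,50.]);c=M.T@(C-p);print(c)
c[1]=0;save(p+M@c,H)
a=toolfor(CN+[0,0,110],HN)
q1=ik(*a)
pl=p+[0,0,130];ql=ik(pl,M,q)[0]
for s in(.33,.66):
    x,m=fk(ql+(q1[0]-ql)*s,P);print(s,x.round(0),'held centre',(x+m@np.array(json.load(open('hold.json'))[0])).round(0))
chain([('lift',pl,M),('over',*a)])
m=[fk(ql+(q1[0]-ql)*s,P) for s in(.33,.66)]
chain([('lift',pl,M),('m1',*m[0]),('m2',*m[1]),('over',*a),('down',*toolfor(CN,HN))])
```

```text
[-10.04236851  -1.79848356 -10.30720423]
centre in tool [-1.00423685e+01 -2.65516775e-14 -1.03072042e+01]
0.33 [464. -29. 100.] held centre [467. -43. 103.]
0.66 [513.  48.  83.] held centre [520.  40.  93.]
lift [ 459. -129.  185.]
shift [117.8, 0.6, -55.0] turn [0.0, 0.0, 0.0] rows 4 margin 34 maxjstep 4 (lim ~9.3)  q [-54.0, 19.0, 112.0, 49.0, 96.0, -51.0]
over [577. 223. 146.]
shift [122.3, -10.1, 352.8] turn [39.5, -60.4, -108.0] rows 19 margin 30 maxjstep 8 (lim ~9.3)  q [19.0, 5.0, 114.0, -15.0, 39.0, -57.0]
lift [ 459. -129.  185.]
shift [117.8, 0.6, -55.0] turn [0.0, 0.0, 0.0] rows 4 margin 34 maxjstep 4 (lim ~9.3)  q [-54.0, 19.0, 112.0, 49.0, 96.0, -51.0]
m1 [464. -29. 100.]
shift [-36.1, -29.5, 123.0] turn [22.1, -29.0, -21.4] rows 6 margin 34 maxjstep 5 (lim ~9.3)  q [-30.0, 14.0, 113.0, 28.0, 77.0, -53.0]
m2 [513.  48.  83.]
shift [44.3, 60.7, 53.7] turn [10.7, -27.4, -34.1] rows 7 margin 33 maxjstep 4 (lim ~9.3)  q [-6.0, 10.0, 113.0, 7.0, 58.0, -55.0]
over [577. 223. 146.]
shift [80.0, 173.7, -46.1] turn [-3.9, -26.8, -41.1] rows 7 margin 31 maxjstep 4 (lim ~9.3)  q [19.0, 5.0, 114.0, -15.0, 39.0, -57.0]
down [577. 223.  36.]
shift [46.5, 0.0, 99.7] turn [0.0, 0.0, 0.0] rows 3 margin 19 maxjstep 4 (lim ~9.3)  q [19.0, 16.0, 116.0, -22.0, 26.0, -50.0]
```

```bash
python3 -m creep '[[[20,0,-9],[0,0,0],-1],[[50,0,-23],[0,0,0],-1],[[85,0,-40],[0,0,0],-1],[[118,0.6,-55],[0,0,0],-1],[[118,0.6,-55],[0,0,0],-1]]' && python3 -m creep '[[[6,-0.5,18],[2,-3.2,-5.7],-1],[[13,-1,37],[4.2,-6.4,-11.4],-1],[[19,-1.6,56],[6.2,-9.5,-17],-1],[[26,-2,74],[8.3,-12.7,-22.7],-1],[[32,-2.6,93],[10.4,-15.9,-28.4],-1],[[39,-3.2,111],[12.5,-19,-34.1],-1],[[45,-3.7,130],[14.6,-22.3,-39.8],-1],[[51.5,-4.2,149],[16.6,-25.4,-45.5],-1],[[58,-4.8,167],[18.7,-28.6,-51],-1],[[64,-5.3,186],[20.8,-31.8,-56.8],-1]]'
python3 - <<'E'
from hold import *
chain([('over',*toolfor(CN+[0,0,110],HN))])
E
```

```text
t: 13.32
ee_pos: [460.9, -130.6, 189.0]
orientation: [[0.136, 0.938, 0.317], [0.405, -0.345, 0.846], [0.904, 0.013, -0.428]]
ft_force: [1.3, -1.0, -3.4]
width: 55.8
grasp_force: 63.2
t: 14.15
ee_pos: [520.0, 58.1, 161.0]
orientation: [[-0.665, 0.735, 0.129], [0.698, 0.551, 0.458], [0.266, 0.395, -0.879]]
ft_force: [0.3, 0.1, -4.7]
width: 55.2
grasp_force: 62.8
over [577. 223. 146.]
shift [72.9, 127.1, 95.7] turn [18.4, -28.7, -50.9] rows 9 margin 30 maxjstep 8 (lim ~9.3)  q [19.0, 5.0, 114.0, -15.0, 39.0, -57.0]
```

```bash
python3 -m creep '[[[8,14,10.5],[2,-3.2,-5.7],-1],[[16,28,21],[4,-6.4,-11.3],-1],[[24,42,32],[6.1,-9.6,-17],-1],[[32,56,42.5],[8.2,-12.8,-22.6],-1],[[40.5,70.5,53],[10.2,-16,-28.3],-1],[[48.6,84.7,64],[12.3,-19.1,-34],-1],[[57,99,74.5],[14.3,-22.3,-39.6],-1],[[65,113,85],[16.4,-25.5,-45.2],-1],[[73,127,96],[18.4,-28.7,-50.9],-1],[[73,127,96],[18.4,-28.7,-50.9],-1],[[73,127,96],[18.4,-28.7,-50.9],-1]]'
python3 - <<'E'
from hold import *
from h import *
C,H=held();print(C.round(1),H.round(3).tolist())
chain([('over',*toolfor(CN+[0,0,60],HN))])
a=[]
for n,k in(('top',1),('side',1)):
    d=snapshot(n);np.savez(n+'4.npz',**d);u=proj(d,C-[0,0,40]).astype(int);im=d['pixels'][:,:,::-1];print(n,u)
    a.append(cv2.resize(im[u[1]-50:u[1]+50,u[0]-45:u[0]+45],(396,440),interpolation=cv2.INTER_CUBIC))
cv2.imwrite('pics/ov.png',np.hstack(a))
E
```

```text
t: 15.07
ee_pos: [575.1, 223.3, 144.9]
orientation: [[-0.908, 0.062, 0.415], [0.058, 0.998, -0.024], [-0.416, 0.002, -0.91]]
ft_force: [-0.4, -0.6, -4.9]
width: 55.4
grasp_force: 64.4
[579.9 222.9 158.4] [[0.998, -0.067, -0.008], [-0.067, -0.998, 0.003], [-0.008, -0.002, -1.0]]
over [577. 223.  96.]
shift [18.1, -0.4, 45.0] turn [0.1, -0.5, -0.1] rows 2 margin 25 maxjstep 3 (lim ~9.3)  q [19.0, 10.0, 115.0, -17.0, 33.0, -54.0]
top [187 177]
side [249 240]
```

View pics/ov.png

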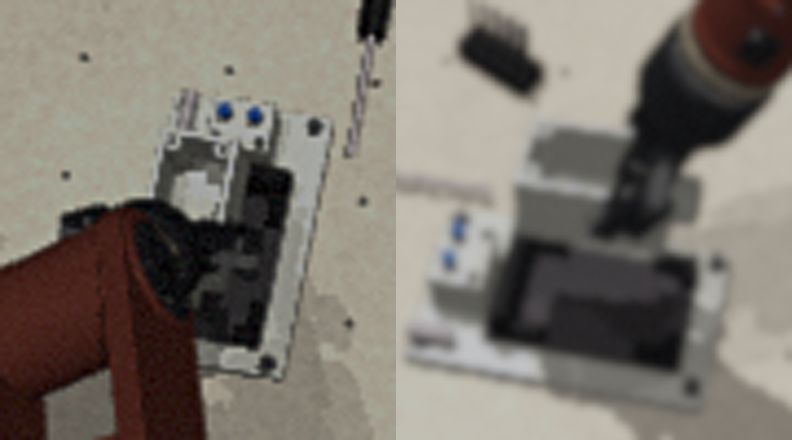

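Run:
```python
from hold import *
from h import *
T=dict(np.load('top0.npz'));S=dict(np.load('side0.npz'));T4=dict(np.load('top4.npz'));S4=dict(np.load('side4.npz'))
N=np.c_[unit(-3.8),unit(86.2),up];n0=np.array([582,222.5,20]);w=lambda *l:n0+N@np.array(l,float)
pts=[w(54,44,30),w(54,-44,30),w(-54,32,14),w(-54,-32,14),w(-34,32,14),w(-34,-32,14),w(30,32,14),w(30,-32,14),w(-54,23,14),w(-54,-23,14)]
pl=[w(x,y,-10) for x in(-88,128) for y in(65,-65)]
C,H=held();hp=[C+H@np.array([x,y,-30]) for x in(-50,50) for y in(-28,28)]+[C+H@[-68,0,0.]]
def ov(d,pt,c,sets,k=6):
    u=proj(d,c).astype(int)-[33,25];im=np.ascontiguousarray(d['pixels'][u[1]:u[1]+50,u[0]:u[0]+66,::-1]);im=cv2.resize(im,None,fx=k,fy=k,interpolation=cv2.INTER_CUBIC)
    for P_,col in sets:
        for p in P_:
            q=((proj(d,p)-u+.5)*k-.5).round().astype(int);cv2.drawMarker(im,tuple(map(int,q)),col,cv2.MARKER_CROSS,9,1)
    return im
A=[(pts,(0,0,255)),(pl,(0,255,0))];B=[(hp,(0,0,255))]
cv2.imwrite('pics/ovl.png',np.vstack([np.hstack([ov(T,0,w(15,0,0),A),ov(T4,0,C+[0,0,20],B)]),np.hstack([ov(S,0,w(15,0,0),A),ov(S4,0,C,B)])]))
```

```text
(no output)
```

View pics/ovl.png

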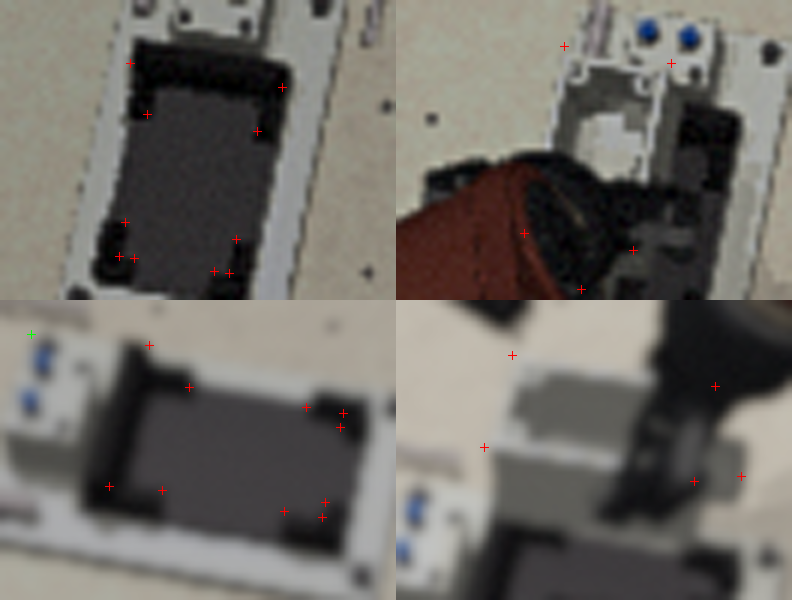

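Run:
```python
from hold import *
from h import *
T=dict(np.load('top4.npz'));S=dict(np.load('side4.npz'));C,H=held()
ut=proj(T,C+[0,0,20]).astype(int)-[33,25];us=proj(S,C).astype(int)-[33,25]
def tri(a,b):
    r=[ray(T,uncrop(a,*ut,6,396,0)),ray(S,uncrop(b,*us,6,396,300))]
    A=np.zeros((3,3));y=np.zeros(3)
    for o,v in r:
        v=v/np.linalg.norm(v);Q=np.eye(3)-np.outer(v,v);A+=Q;y+=Q@o
    x=np.linalg.solve(A,y);return x,[np.linalg.norm((np.eye(3)-np.outer(v,v)/(v@v))@(x-o)) for o,v in r]
for a,b,l in(((566,67),(495,451),(50,-28,-30)),((662,83),(515,371),(50,28,-30))):
    x,e=tri(a,b);print('seen',x.round(1),'gap',np.round(e,1),'pred',(C+H@np.array(l,float)).round(1))
    print('  top at z187',onz(T,uncrop(a,*ut,6,396,0),187).round(1),'side at z187',onz(S,uncrop(b,*us,6,396,300),187).round(1))
p,M,q=cur();print(p)
```

```text
seen [626.5 244.  184.4] gap [2.2 2.2] pred [633.5 245.5 189.9]
  top at z187 [623.5 243.6 187. ] side at z187 [628.3 245.1 187. ]
seen [624.5 194.1 181.5] gap [3.3 3.3] pred [629.6 189.7 189.7]
  top at z187 [619.4 193.3 187. ] side at z187 [626.9 197.2 187. ]
[576.72140667 221.58069781 146.50301953]
```

Run:
```python
from hold import *
C,H=held();print(C.round(1),H.round(3).tolist())
chain([('over',*toolfor(np.array([585,222.5,94]),HN))])
```

```text
[581.5 221.2 160.1] [[0.998, -0.07, -0.005], [-0.07, -0.998, 0.004], [-0.005, -0.004, -1.0]]
over [580. 223.  80.]
shift [24.5, 1.2, 61.5] turn [0.1, -0.3, -0.3] rows 2 margin 24 maxjstep 4 (lim ~9.3)  q [19.0, 12.0, 115.0, -18.0, 31.0, -53.0]
```

```bash
python3 -m creep '[[[8,0.4,20],[0,-0.1,-0.1],-1],[[16,0.8,40],[0,-0.2,-0.2],-1],[[21,1,53],[0.1,-0.3,-0.3],-1],[[24.5,1.2,61.5],[0.1,-0.3,-0.3],-1],[[24.5,1.2,61.5],[0.1,-0.3,-0.3],-1],[[24.5,1.2,61.5],[0.1,-0.3,-0.3],-1],[[24.5,1.2,61.5],[0.1,-0.3,-0.3],-1]]'
python3 - <<'E'
from hold import *
from h import *
C,H=held();print(C.round(1),H.round(3).tolist())
a=[]
N=np.c_[unit(-3.8),unit(86.2),up];n0=np.array([582,222.5,20]);w=lambda *l:n0+N@np.array(l,float)
for n in('top','side'):
    d=snapshot(n);np.savez(n+'5.npz',**d);u=proj(d,w(15,0,30)).astype(int)-[33,25];print(n,u)
    a.append(cv2.resize(d['pixels'][u[1]:u[1]+50,u[0]:u[0]+66,::-1],None,fx=6,fy=6,interpolation=cv2.INTER_CUBIC))
    for l in((50,-28,-30),(50,28,-30),(50,-28,30),(-50,-28,30),(-68,0,0)):print(l,((proj(d,C+H@np.array(l,float))-u+.5)*6-.5).round(0))
    print('nest',[((proj(d,w(*l))-u+.5)*6-.5).round(0).tolist() for l in((54,44,30),(54,-44,30),(-54,32,14))])
cv2.imwrite('pics/low.png',np.hstack(a))
E
```

```text
t: 15.75
ee_pos: [583.7, 223.6, 84.5]
orientation: [[-0.901, 0.062, 0.429], [0.057, 0.998, -0.024], [-0.43, 0.002, -0.903]]
ft_force: [0.5, -0.1, -4.0]
width: 55.3
grasp_force: 64.3
[588.4 223.2  98.1] [[0.998, -0.066, 0.008], [-0.066, -0.998, 0.002], [0.007, -0.002, -1.0]]
top [158 153]
(50, -28, -30) [144.  34.]
(50, 28, -30) [246.  50.]
(50, -28, 30) [163.  66.]
(-50, -28, 30) [128. 237.]
(-68, 0, 0) [162. 265.]
nest [[142.0, 75.0], [294.0, 99.0], [131.0, 268.0]]
side [211 227]
(50, -28, -30) [104. 104.]
(50, 28, -30) [131.  12.]
(50, -28, 30) [110. 171.]
(-50, -28, 30) [303. 204.]
(-68, 0, 0) [350. 131.]
nest [[109.0, 216.0], [149.0, 75.0], [322.0, 247.0]]
```

View pics/low.png

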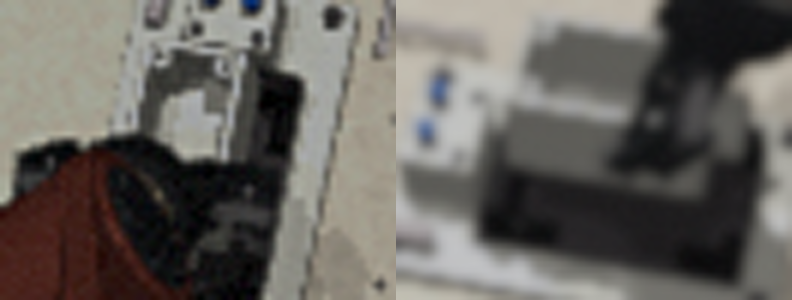

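Run:
```python
from hold import *
from h import *
C,H=held()
S=dict(np.load('side5.npz'));g=cv2.cvtColor(S['pixels'],cv2.COLOR_RGB2GRAY).astype(float);u=np.array([211,227])
print(g[244:264,226:266:3].astype(int))
def edge(cols,r0,r1,sgn):
    o=[]
    for c in cols:
        p=g[r0:r1,c];d=sgn*np.diff(p);i=int(d.argmax());
        k=d[max(0,i-1):i+2];o.append(r0+max(0,i-1)+.5+(k*np.arange(len(k))).sum()/k.sum())
    return np.array(o)
pr=lambda *l:proj(S,C+H@np.array(l,float))
cols=np.arange(233,262)
b=edge(cols,250,264,-1);print('bottom',b.round(1))
a,c=pr(50,-28,30),pr(-50,-28,30);print('pred',(a[1]+(cols-a[0])*(c-a)[1]/(c-a)[0]).round(1), a,c)
cols=np.arange(232,246);t=edge(cols,240,252,-1);print('rim outer(bright->face)',t.round(1))
a,c=pr(50,-28,-30),pr(-50,-28,-30);print('pred',(a[1]+(cols-a[0])*(c-a)[1]/(c-a)[0]).round(1),a,c)
```

```text
[[158 146 147 149 159 157 146 133  99  36  33  63  72  85]
 [154 134 116 122 146 150 158 152  97  58  40  67  75  90]
 [145 125  96  99 116 123 145 147  86  74  42  69  77  94]
 [131 111  91  93  95  99 115 119  66  70  40  67  76  95]
 [115  97  92  92  93  93  95  91  43  49  32  67  69  94]
 [ 99  84  92  93  92  93  92  82  32  29  25  62  57  91]
 [ 87  78  91  92  93  93  91  76  30  25  24  49  46  88]
 [ 82  76  92  92  93  93  89  68  30  20  25  37  41  83]
 [ 78  72  92  92  92  93  86  55  27  18  22  27  46  73]
 [ 73  67  87  91  93  94  84  39  22  20  21  34  56  55]
 [ 67  54  74  86  89  93  84  37  23  24  21  51  62  38]
 [ 61  40  52  70  78  87  82  48  39  44  35  70  64  29]
 [ 56  32  31  47  58  72  74  61  56  66  53  83  62  28]
 [ 53  29  23  34  38  48  56  58  63  76  71  87  59  28]
 [ 50  26  25  31  31  32  37  43  54  67  73  83  54  27]
 [ 48  24  27  33  28  30  29  33  39  47  59  68  47  29]
 [ 42  23  29  32  30  30  29  29  30  33  41  46  37  30]
 [ 34  20  29  35  32  31  29  27  28  30  30  33  31  29]
 [ 27  18  27  33  35  34  33  30  29  28  30  31  29  31]
 [ 21  18  25  30  34  38  35  31  30  27  29  29  30  32]]
bottom [255.3 255.4 255.4 255.6 255.6 255.7 256.4 256.4 256.5 256.6 256.6 257.3
 257.4 257.6 252.1 258.2 258.4 258.5 258.5 258.6 258.6 258.7 259.3 259.4
 259.4 259.5 259.5 259.5 259.4]
pred [255.8 255.9 256.1 256.3 256.5 256.6 256.8 257.  257.1 257.3 257.5 257.7
 257.8 258.  258.2 258.4 258.5 258.7 258.9 259.  259.2 259.4 259.6 259.7
 259.9 260.1 260.3 260.4 260.6] [228.75819426 255.03053745] [261.08048331 260.61213597]
rim outer(bright->face) [244.5 244.6 244.7 244.8 245.3 245.5 245.6 245.7 245.8 245.8 246.  246.5
 246.6 246.7]
pred [244.6 244.7 244.9 245.1 245.2 245.4 245.6 245.8 245.9 246.1 246.3 246.4
 246.6 246.8] [227.87087991 243.87011956] [261.51560682 249.56954723]
```

Run:
```python
from hold import *
from h import *
C,H=held()
T=dict(np.load('top5.npz'));g=cv2.cvtColor(T['pixels'],cv2.COLOR_RGB2GRAY)
pr=lambda *l:proj(T,C+H@np.array(l,float)).round(1)
print('pred rim far',pr(50,-28,-30),pr(50,28,-30),'near',pr(-50,-28,-30),pr(-50,28,-30))
print('rows 157-177, cols 178-203');print(g[157:178,178:204])
T0=dict(np.load('top0.npz'));g0=cv2.cvtColor(T0['pixels'],cv2.COLOR_RGB2GRAY)
N=np.c_[unit(-3.8),unit(86.2),up];n0=np.array([582,222.5,20]);w=lambda *l:n0+N@np.array(l,float)
pn=lambda *l:proj(T0,w(*l)).round(1)
print('stop ends',pn(54,44,30),pn(54,-44,30),'side loc inner edges at x=40',pn(40,32,14),pn(40,-32,14),' x=-44',pn(-44,32,14),pn(-44,-32,14),'floor mid plate edges z10',pn(0,65,-12),pn(0,-65,-12))
for r in(164,174,183,192,198):print(r,'cols 170-222',g0[r,170:222])
```

```text
pred rim far [181.4 158.2] [198.4 160.8] near [175.3 188. ] [192.6 190.7]
rows 157-177, cols 178-203
[[162 158 165 159  99  73  80 137 167 162 132 123  53  78 162 166 165 162
  162 167 168 170 170 171 164 102]
 [161 140 166 166 165 164 164 166 168 158 105 122  58  86 168 170 165 168
  164 165 167 158  83  92 160  85]
 [152 118 162 165 168 161 157 156 157 142  89 117 144 155 165 165 162 164
  163 168 164 137  51  67 137  67]
 [160 139 165 162 162 128 150 168 169 167 162 165 138 128  93  84  84 113
  148 162 169 157  82  84 158  75]
 [158 164 161 148 164 138 114 157 113  74  82 104 133 162 169 161 163 159
  133 121 110  79  73  97 107  68]
 [128 163 163 151 166 127  80 129 110  53  50  57  65  72  72  84 124 128
  136 125 157  64  51  60  58  67]
 [143 167 160 148 161 124 164 160  97  55  56  54  53  53  51  83 160 112
  130 149 165  77  49  48  53  78]
 [152 168 164 154 127  70  91  78  64  62  54  57  60  51  55  89 160  93
  133 147 132  69  53  27  41  54]
 [153 161 166 162 100  60  56  53  61  64  51  56  57  57  58  72 120 131
  124 161  92  65  65  18  15  25]
 [164 162 148 159 
[... 1919 characters left out ...]
 139 137 140]
183 cols 170-222 [142 139 143 144 128 147 150 150 147 115  46  39  43  47  45  43  44  44
  45  44  44  48  44  43  45  47  41  42  46  42  42  46  44  40  44  79
 153 151 149 148 151 142  99 143 141 138 143 142 143 142 140 137]
192 cols 170-222 [142 140 134 147 148 149 118  41  19   4  16  41  47  48  41  42  46  50
  46  49  45  48  46  46  40  44  44  46  47  48  45  45  41  74 149 152
 148 146 150 144  88 142 141 143 138 140 137 141 144 141 139 136]
198 cols 170-222 [140 147 151 150 145  87  21   8   1   3  19  20  27  48  48  47  45  44
  47  46  47  48  49  50  46  48  42  48  25  10  21  18  64 142 149 150
 146 151 143  91 142 149 141 138 141 143 142 139 138 142 141 141]
```

Run:
```python
from hold import *
C,H=held();print(C.round(1),H.round(3).tolist())
chain([('low',*toolfor(np.array([584.7,223.3,66]),HN))])
```

```text
[588.6 223.7  98.7] [[0.998, -0.066, 0.009], [-0.066, -0.998, 0.002], [0.008, -0.003, -1.0]]
low [580. 224.  52.]
shift [17.6, -0.8, 27.8] turn [0.2, 0.5, -0.0] rows 1 margin 21 maxjstep 3 (lim ~9.3)  q [19.0, 15.0, 115.0, -20.0, 28.0, -51.0]
```

```bash
python3 -m creep '[[[3.5,-0.8,-1.7],[0.2,0.5,0],-1],[[3.5,-0.8,-1.7],[0.2,0.5,0],-1],[[8,-0.8,8],[0.2,0.5,0],-1],[[13,-0.8,18],[0.2,0.5,0],-1],[[17,-0.8,27],[0.2,0.5,0],-1],[[17,-0.8,27],[0.2,0.5,0],-1]]'
python3 - <<'E'
from hold import *
C,H=held();print(C.round(1),H.round(3).tolist())
chain([('low',*toolfor(np.array([584.7,223.3,56]),HN))])
E
```

```text
t: 16.35
ee_pos: [575.4, 222.1, 47.0]
orientation: [[-0.909, 0.063, 0.412], [0.055, 0.998, -0.03], [-0.413, -0.005, -0.911]]
ft_force: [-0.2, -0.7, -5.5]
width: 55.2
grasp_force: 64.3
[580.3 221.9  60.5] [[0.998, -0.067, -0.011], [-0.067, -0.998, -0.004], [-0.011, 0.005, -1.0]]
low [580. 224.  42.]
shift [-2.2, 1.8, 6.0] turn [-0.3, -0.6, 0.1] rows 1 margin 19 maxjstep 1 (lim ~9.3)  q [19.0, 16.0, 115.0, -21.0, 27.0, -50.0]
```

```bash
python3 -m creep '[[[0,0,0],[0,0,0],-1],[[0,0,0],[0,0,0],-1],[[0,0,0],[0,0,0],-1],[[0,0,0],[0,0,0],-1]]'
python3 - <<'E'
from hold import *
C,H=held();print(C.round(1),H.round(3).tolist())
chain([('low',*toolfor(np.array([584.5,223.3,56]),HN))])
E
```

```text
t: 16.68
ee_pos: [579.3, 223.5, 52.2]
orientation: [[-0.905, 0.062, 0.42], [0.056, 0.998, -0.027], [-0.421, -0.001, -0.907]]
ft_force: [0.9, 0.0, -4.7]
width: 55.3
grasp_force: 64.3
[584.1 223.3  65.8] [[0.998, -0.067, -0.002], [-0.067, -0.998, -0.001], [-0.002, 0.001, -1.0]]
low [580. 224.  42.]
shift [3.7, 0.1, 9.1] turn [-0.1, -0.1, 0.0] rows 1 margin 19 maxjstep 1 (lim ~9.3)  q [19.0, 16.0, 115.0, -21.0, 27.0, -50.0]
```

Settled on target at 16 mm above the floor, so I'll lower it in small steps and watch the force. Per mm down, that's (0.42, 0, 0.91) in tool axes.

```bash
python3 -m creep '[[[1.3,0,2.7],[0,0,0],-1],[[2.6,0,5.5],[0,0,0],-1],[[3.8,0,8.2],[0,0,0],-1],[[3.8,0,8.2],[0,0,0],-1],[[3.8,0,8.2],[0,0,0],-1]]'|grep -E 'ee_p|ft'; for i in 1 2; do python3 -m creep '[[[0.8,0,1.8],[0,0,0],-1],[[0.8,0,1.8],[0,0,0],-1],[[0.8,0,1.8],[0,0,0],-1]]'|grep -E 'ee_p|ft'; done
```

```text
ee_pos: [578.1, 223.1, 41.8]
ft_force: [0.1, -0.5, -4.2]
ee_pos: [578.6, 223.3, 40.4]
ft_force: [-0.1, -0.2, -4.7]
ee_pos: [578.5, 223.2, 38.3]
ft_force: [-0.5, -0.2, -5.0]
```

```bash
for i in 1 2 3; do python3 -m creep '[[[0.4,0,0.9],[0,0,0],-1],[[0.4,0,0.9],[0,0,0],-1],[[0.4,0,0.9],[0,0,0],-1]]'|grep -E 'ee_p|ft'; done
python3 - <<'E'
from hold import *
C,H=held();print(C.round(1),H.round(3).tolist())
E
```

```text
ee_pos: [578.9, 223.4, 37.7]
ft_force: [-0.0, 0.3, -3.8]
ee_pos: [579.2, 223.4, 37.5]
ft_force: [-4.4, -1.1, 2.6]
ee_pos: [579.2, 223.5, 37.4]
ft_force: [-9.8, -2.0, 9.9]
[584.  223.2  51. ] [[0.998, -0.067, -0.002], [-0.067, -0.998, -0.002], [-0.002, 0.002, -1.0]]
```

```bash
python3 -m creep '[[[-0.5,0,-1],[0,0,0],-1],[[-0.5,0,-1],[0,0,0],-1],[[-0.5,0,-1],[0,0,0],0.4],[[-0.5,0,-1],[0,0,0],0.7],[[-0.5,0,-1],[0,0,0],1],[[-0.5,0,-1],[0,0,0],1],[[-0.5,0,-1],[0,0,0],1],[[-0.5,0,-1],[0,0,0],1],[[-0.5,0,-1],[0,0,0],1]]' && python3 -m creep '[[[0,0,-15],[0,0,0],1],[[0,0,-40],[0,0,0],1],[[0,0,-75],[0,0,0],1],[[0,0,-115],[0,0,0],1],[[0,0,-150],[0,0,0],1],[[0,0,-190],[0,0,0],1],[[0,0,-220],[0,0,0],1],[[0,0,-250],[0,0,0],1]]'
python3 - <<'E'
from hold import *
p,M,q=cur();chain([('away',np.array([350,60,330]),M)])
E
```

```text
t: 19.1
ee_pos: [578.8, 223.3, 36.6]
orientation: [[-0.906, 0.062, 0.419], [0.056, 0.998, -0.028], [-0.42, -0.002, -0.908]]
ft_force: [-0.3, 0.4, -0.3]
width: 85.5
grasp_force: 0.0
t: 19.77
ee_pos: [473.3, 230.4, 265.8]
orientation: [[-0.905, 0.062, 0.42], [0.056, 0.998, -0.027], [-0.421, -0.001, -0.907]]
ft_force: [0.7, -0.8, 0.6]
width: 85.7
grasp_force: 0.0
away [350  60 330]
  IK fail at 1.0
shift [75.0, -177.7, -105.5] turn [0.0, 0.0, 0.0] rows 6 margin 2 maxjstep 6 (lim ~9.3)  q [6.0, -43.0, 130.0, -4.0, 68.0, -80.0]
```

```bash
python3 -m creep '[[[10,-40,-15],[0,0,0],1],[[20,-80,-30],[0,0,0],1],[[30,-120,-45],[0,0,0],1],[[40,-160,-60],[0,0,0],1],[[40,-200,-60],[0,0,0],1],[[40,-220,-60],[0,0,0],1],[[40,-220,-60],[0,0,0],1]]'
python3 - <<'E'
from go import *
from h import *
a=[];N=np.c_[unit(-3.8),unit(86.2),up];n0=np.array([582,222.5,20]);w=lambda *l:n0+N@np.array(l,float)
for n in('top','side'):
    d=snapshot(n);np.savez(n+'6.npz',**d);u=proj(d,w(10,0,30)).astype(int)-[33,35];print(n,u)
    a.append(cv2.resize(d['pixels'][u[1]:u[1]+70,u[0]:u[0]+66,::-1],None,fx=6,fy=6,interpolation=cv2.INTER_CUBIC))
    print('rim pred',[((proj(d,w(x,y,60))-u+.5)*6-.5).round(0).tolist() for x in(50,-50) for y in(28,-28)])
cv2.imwrite('pics/fin.png',np.hstack(a))
E
```

```text
t: 20.35
ee_pos: [398.6, 9.3, 302.6]
orientation: [[-0.904, 0.072, 0.421], [0.064, 0.997, -0.035], [-0.423, -0.005, -0.906]]
ft_force: [0.4, -0.4, -0.1]
width: 85.2
grasp_force: 0.0
top [158 144]
rim pred [[159.0, 125.0], [258.0, 140.0], [124.0, 298.0], [224.0, 314.0]]
side [212 217]
rim pred [[116.0, 218.0], [141.0, 128.0], [311.0, 251.0], [331.0, 159.0]]
```

View pics/fin.png

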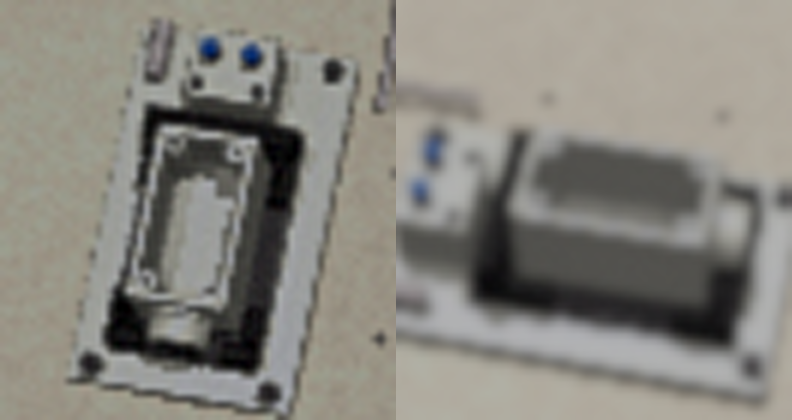

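```bash
python3 -c "
from station import *
print(close_job())"
```

```text
the job is handed in; nothing more can be done
None
```

The housing is in the nest with its open side up and the hub out over the open end; both cameras show it level and within a few millimetres of centred. It was stood hub up and released on the way, then retaken from the opposite side. The job was handed in after about 20 s with the arm clear.

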